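# Film the missing cap nut on a pump cover

### The job

Film the missing nut for the damage report: press the camera's push button fully down and let it come back up, then point at the loose domed cap nut lying on the bench and stay there for two seconds, then point at the bare stud on the steel cover that it came off, and finish the program still pointing at the stud. Point from straight above, with the fingertips just over the thing, a few centimetres at most, and touch neither the cap nut, the cover with its stud, nor the loose things around them.

Things in the scene. Friction and masses are not known exactly. Their poses are not given: they have to be found in the camera images.
- rec_top (a point): centre of the top face of the camera's push button: a round bare-aluminium button, 32 mm across, standing 10 mm proud of its round black collar (48 mm across, 12 mm high) on a grey box 100 x 75 x 35 mm that is fixed to the bench, on the right (-y) of the work. The top face is 57 mm above the bench when up. It is pressed straight down.
- rec (a joint): travel of the push button in m: 0 up, 0.006 fully down. A spring returns it; it starts to move at about 1.4 N and is fully down at about 4.5 N.
- nut: the loose cap nut: plain steel, loose on the bench to the left (+y) of the cover, resting on its flat hexagonal base (30 mm across flats, 16 mm high) with a round dome 28 mm across on top; 35 mm high in all, about 120 g. Origin at the centre of its underside, z up. It changes places with the plain nut, the foot and the washer.
- nut_top (a point): top of the dome of the loose cap nut, 35 mm above the bench
- cover: pump cover fixed to the bench: a shallow box of bare stainless steel, 180 x 180 x 40 mm, with white protective film and thin blue lines in the middle of its top. It may lie turned any way about the vertical. Four studs stand on its top, 65 mm from the centre in its x and y; three carry cap nuts like the loose one, whose domes end 77 mm above the bench. Origin at the centre of its underside, z up.
- stud_top (a point): top end of the bare stud, the one without a cap nut: a thin dark threaded steel rod 20 mm across on a flat washer 42 mm across, at cover x = +65 mm, y = +65 mm; its end is 22 mm above the cover's top and 62 mm above the bench. Axes: z up.
- foot: bystander, loose: machine foot, black round base 44 mm across under a steel cylinder 38 mm across, 56 mm high. Origin at the centre of its underside.
- plain_nut: bystander, loose: plain flat hexagon nut without dome, steel, 30 mm across flats, 16 mm high. Origin at the centre of its underside.
- washer: bystander, loose: flat steel washer, 48 mm across, hole 22 mm, 5 mm thick. Origin at the centre of its underside.
- spanner: bystander, loose: steel spanner lying at the back of the bench
- driver: bystander, loose: screwdriver lying beyond the cover on the right
- carton: bystander, loose: cardboard carton 70 x 90 x 50 mm at the back left. Origin at the centre of its underside.
- rinse: bystander, loose: white bottle 60 mm across, 130 mm high, at the back. Origin at the centre of its underside.
Things that resemble listed ones, but are neither listed nor needed, are in the scene too. Leave any purple look-alike of the part that bears rec_top alone.

How it is judged:
By the outcome, as a careful person would: the job done as asked, in the order asked, and still so for the second after the job is handed in, with the robot touching nothing.
It also fails if it takes over 56 s, if anything falls off the work surface, if the arm or the gripper's body presses on something with over 40 N, if the wrist force passes 120 N, or if a joint passes its speed limit or range.

### The arm

A 7-joint arm with a two-finger parallel gripper is mounted at the origin on the work surface. World frame = base frame: x ahead of the robot, y to its left, z up, the work surface at z = 0. Lengths are in m, angles in rad, forces in N, time in s.
With the tool pointing down it reaches from about 0.425 to 0.925 m from the base axis. Payload 6.8 kg.
Tool frame: the origin (TCP) lies midway between the tips of the shut fingers; the grasp point (between the pads) lies 19 mm behind it (bot.grasp_offset is the distance from the TCP to the grasp point, in m); z points along the fingers, x is the direction in which the jaws open and shut, and the axes are right-handed (so a half turn about z gives the same grasp; the last joint's range is limited). The gripper opens to 85 mm and grips with 20 to 120 N. Pads are 22 mm wide; open, the fingers measure 114 mm over their backs; the gripper's body (76 mm by 85 mm) begins 54 mm behind the grasp point. The pads swing forward as they close: fully open they stand 13 mm farther back than shut.
Start: joints at [-1.364, 0.477, 0.022, 1.555, -0.011, 1.109, -0.083], TCP at [0.209, 0.642, 0.231] pointing down, gripper open.
Joint ranges: [-2.96, 2.96], [-0.34, 2.1], [-1.41, 1.46], [0.24, 2.44], [-1.37, 4.51], [0.17, 1.92], [-2.96, 2.96]. Speed limits (rad/s): [2.39, 2.39, 3.14, 3.14, 3.14, 3.14, 3.14].

### API

Orientations are given as a unit quaternion [w, x, y, z].
In Python, from station import bot, imaging gives the robot as it stands. The module is installed in compiled form; this text tells all that it offers.
- The arm moves only by the tool apply_moves, never from a script. Its argument "increments" is a list of rows, each a list of 7 numbers: the shift along the tool's x, y, z in mm, then the turn, a rotation vector about the tool's x, y, z in degrees, then the closure, from -1 (fully open) to 1 (shut). In form: [[dx, dy, dz, rx, ry, rz, grip], ...]. A call has exactly 8 rows; each row shifts and turns the pose as measured when the row begins, along the tool's axes as they then stand; what a row does not reach is not made up. A row lasts 1/8 s, in which the tool goes at most 62.5 mm and 10.7 degrees, less where a joint would pass 70% of its speed; a pose out of reach is approached as far as the arm can. A call with a gripper value outside its range is refused whole. The fingers move at their own pace and stop on an object; "grip_force" is the grip in N (left out, the last holds). Time passes only in rows, so rows that do not move let the fingers close, or fill a call up. It gives the time, the measured TCP pose, the force and the opening at its end, in the units of the state.
- bot.get_obs(): the state, without advancing time (a new reading comes with each control period).
- imaging.read_camera(name): name is "scene" or "side" or "wrist"; returns the picture (480x640x3 uint8, red, green, blue); there is no depth.
- imaging.get_calibration(name): a dict with "K" (3x3 intrinsics, pixels), "extrinsics" (4x4, takes a point from camera to world coordinates). Camera axes: x right, y down, z forward; pixel columns grow to the right and rows downward; lengths in m; the calibration is good to about 2 mm. A picture is of the moment at which its call begins: read the wrist's pose just before it. get_calibration takes no time and is no camera call; for the wrist camera it gives the pose at the moment of the call.
- bot.hand_in(): hands the job in, once; it reports no verdict.
The state is a dict: "t": time; "q": joint angles; "joint_vel": joint speeds; "joint_torque": joint torques, N m; "eef_pos": TCP position; "tool_rot": TCP orientation; "contact_force": force on the tool from outside, world axes, zero at the start; "torque": the same for the moment, N m; "gripper_width": opening from 0.0 (shut) to 1.0 (fully open).
Only numpy, scipy, OpenCV 4.12 (cv2) and the standard library are available. Lean on these libraries where they do the work, as an engineer would, in place of code of your own. Each camera call takes 0.05 s, during which the arm holds its last target.

## Working session

There is one attempt and no reset: what is moved stays moved. The work goes in short steps, Python scripts to look and compute and a tool call to move; the robot and the scene stay as the last step left them, time stands still between calls to the robot, and variables do not carry over. Pictures are saved under pics/ and viewed, and the job is handed in when it is done.

Besides the shell and the picture viewer there is one more tool, called after "Emit:" as a command line: name --pt "numbers of a row" for each row, then --argument value for the rest. apply_moves: Moves the arm, as the interface text tells. Its arguments: {"type":"object","properties":{"increments":{"type":"array","items":{"type":"array","items":{"type":"number"}}},"grip_force":{"type":"number"}},"required":["increments"]}

```bash
mkdir -p pics; python3 - <<'E'
from station import bot, imaging
import cv2,numpy as np
o=bot.get_obs();print({k:np.round(v,3).tolist() for k,v in o.items()})
for n in ["scene","side","wrist"]:
    c=imaging.get_calibration(n);print(n,np.round(c["K"],1).tolist(),np.round(c["extrinsics"],3).tolist())
    cv2.imwrite(f"pics/{n}0.png",imaging.read_camera(n)[:,:,::-1])
E
```

```text
{'t': 0.0, 'q': [-1.364, 0.478, 0.022, 1.556, -0.011, 1.109, -0.083], 'joint_vel': [-0.001, 0.001, 0.002, 0.001, -0.001, -0.001, -0.003], 'joint_torque': [-0.0, -59.643, 1.608, -28.12, 0.012, 0.009, -0.0], 'eef_pos': [0.209, 0.641, 0.23], 'tool_rot': [0.001, 0.809, 0.588, -0.001], 'contact_force': [-0.935, -0.353, -0.442], 'torque': [0.053, 0.026, 0.038], 'gripper_width': 0.998}
scene [[438.3, 0.0, 311.3], [0.0, 438.3, 237.9], [0.0, 0.0, 1.0]] [[0.538, 0.569, -0.622, 1.254], [0.843, -0.347, 0.411, -0.501], [0.018, -0.745, -0.667, 0.754], [0.0, 0.0, 0.0, 1.0]]
side [[555.5, 0.0, 316.6], [0.0, 555.5, 229.8], [0.0, 0.0, 1.0]] [[-0.998, -0.045, 0.05, 0.549], [-0.066, 0.487, -0.871, 0.923], [0.015, -0.872, -0.489, 0.66], [0.0, 0.0, 0.0, 1.0]]
wrist [[357.8, 0.0, 317.4], [0.0, 357.8, 238.6], [0.0, 0.0, 1.0]] [[0.31, 0.906, 0.29, 0.135], [0.951, -0.295, -0.095, 0.667], [-0.0, 0.305, -0.952, 0.373], [0.0, 0.0, 0.0, 1.0]]
```

View pics/scene0.png

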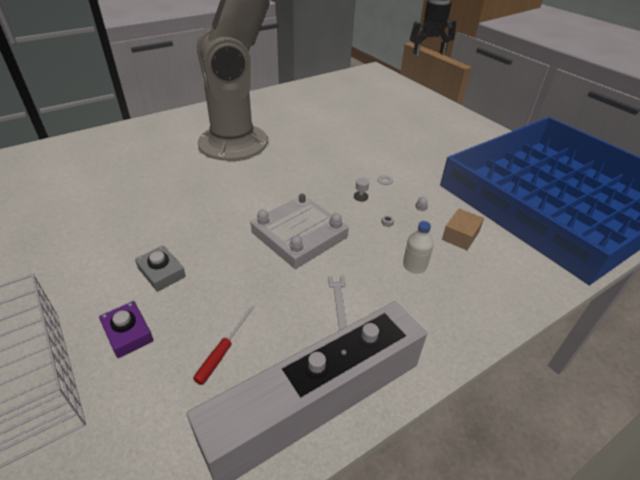

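View pics/side0.png

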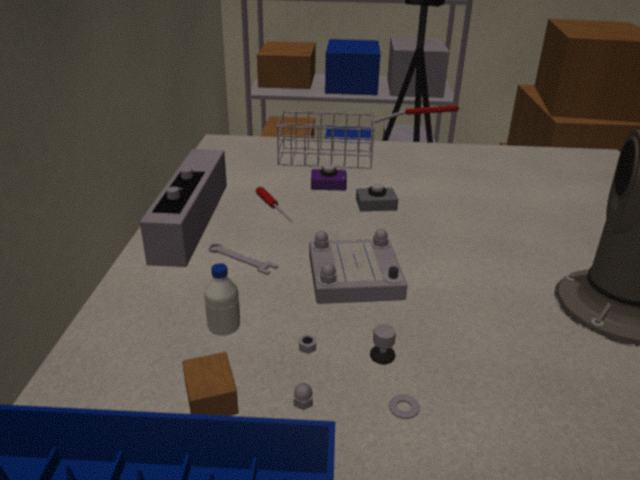

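View pics/wrist0.png

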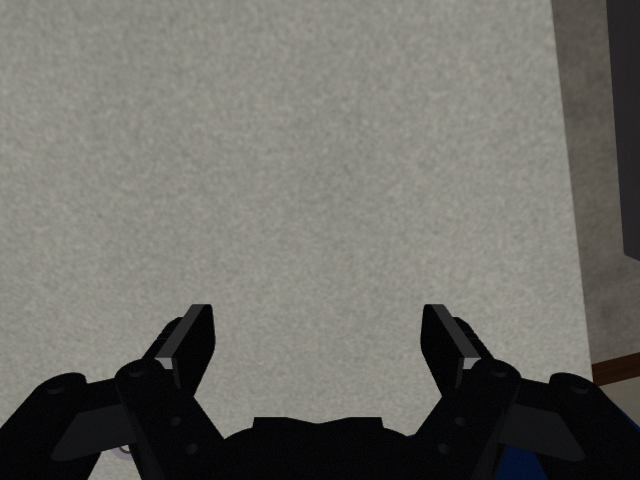

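The scene view shows the grey box with its button at (158,258) and a purple look-alike at (122,320), which I'll leave alone. Loose small parts in the scene view:
- Domed cap nut at (422,203)
- Plain nut at (388,221)
- Foot at (362,188)
- Washer at (385,180)

The bare stud is the dark one at scene (302,198), side (393,271). I'll enlarge these to confirm.

```bash
python3 - <<'E'
import cv2,numpy as np
def crop(n,x,y,w,h,s): 
    return cv2.resize(cv2.imread(f"pics/{n}0.png")[y:y+h,x:x+w],None,fx=s,fy=s,interpolation=cv2.INTER_CUBIC)
a=crop("scene",350,165,100,75,4);b=crop("side",270,350,100,75,4)
c=crop("scene",250,180,100,75,4);d=crop("side",330,240,100,75,4)
cv2.imwrite("pics/crops1.png",np.vstack([np.hstack([a,b]),np.hstack([c,d])]))
a=crop("scene",130,235,60,60,6);b=crop("side",350,175,60,60,6)
cv2.imwrite("pics/crops2.png",np.hstack([a,b]))
E
```

```text
(no output)
```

View pics/crops1.png

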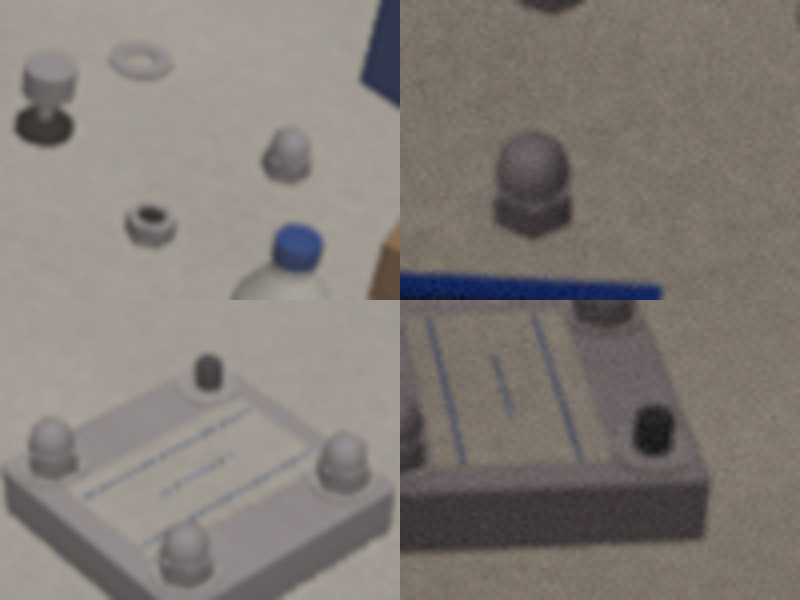

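View pics/crops2.png

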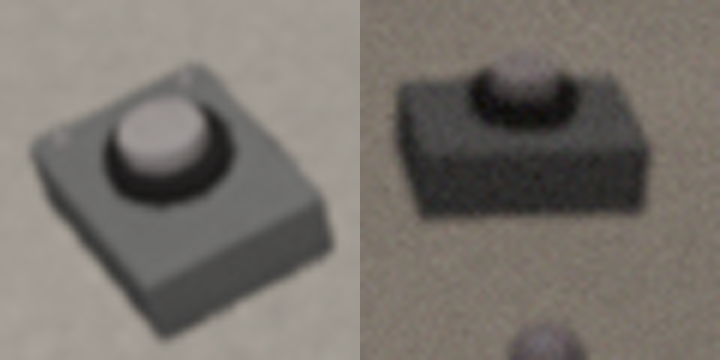

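The crops confirm the nut, by its hex base with a dome: dome centre at scene (422.5,201.8), side (303.2,392). The dark bare stud's end is at scene (302,194.5), side (393.7,267). The grey-box button's top is at scene (157.2,255.5), side (377.5,185.7).

```bash
cat > h.py <<'E'
from station import bot, imaging
import cv2,numpy as np
from scipy.spatial.transform import Rotation as R
def ray(c,u,z):
    E=c["extrinsics"];d=E[:3,:3]@np.linalg.solve(c["K"],[u[0],u[1],1.]);o=E[:3,3];return o+d*(z-o[2])/d[2]
def proj(c,p):
    E=c["extrinsics"];q=c["K"]@(E[:3,:3].T@(np.array(p)-E[:3,3]));return q[:2]/q[2]
def tri(pts):
    A=[]
    for n,u in pts.items():
        c=imaging.get_calibration(n);P=c["K"]@np.linalg.inv(c["extrinsics"])[:3];A+=[u[0]*P[2]-P[0],u[1]*P[2]-P[1]]
    X=np.linalg.svd(np.array(A))[2][-1];return X[:3]/X[3]
def obs():
    o=bot.get_obs();return o,np.array(o["eef_pos"]),R.from_quat(o["tool_rot"],scalar_first=True)
def go(p):
    o,e,r=obs();d=r.inv().apply(np.array(p)-e)*1000;print("t",round(o["t"],2),"tcp",np.round(e,4),"tool delta mm",np.round(d,1),"F",np.round(o["contact_force"],2),"grip",round(o["gripper_width"],2),"axis z",np.round(r.apply([0,0,1]),3),"x",np.round(r.apply([1,0,0]),3),"q",np.round(o["q"],2))
E
python3 - <<'E'
from h import *
for k,z,s,d in [("nut",.021,(422.5,201.8),(303.2,392)),("stud",.062,(302,194.5),(393.7,267)),("btn",.057,(157.2,255.5),(377.5,185.7)),
 ("foot top",.056,(362.5,180.5),(384,334)),("capA",.063,(263,215),(381,237)),("capB",.063,(296.5,242),(321,238)),("capC",.063,(336,219.5),(329,271))]:
    a=ray(imaging.get_calibration("scene"),s,z);b=ray(imaging.get_calibration("side"),d,z)
    print(k,np.round(a,4),np.round(b,4),np.round(tri({"scene":s,"side":d}),4))
E
```

```text
nut [0.6054 0.2963 0.021 ] [0.601  0.2987 0.021 ] [0.602  0.2979 0.0195]
stud [ 0.4506 -0.0024  0.062 ] [ 0.4482 -0.0061  0.062 ] [ 0.4493 -0.003   0.0631]
btn [ 0.4735 -0.401   0.057 ] [ 0.468  -0.3993  0.057 ] [ 0.4687 -0.401   0.0552]
foot top [0.475  0.1821 0.056 ] [0.4748 0.1923 0.056 ] [0.4732 0.1859 0.0518]
capA [ 0.4749 -0.132   0.063 ] [ 0.4692 -0.1214  0.063 ] [ 0.4688 -0.1294  0.0582]
capB [ 0.6044 -0.1123  0.063 ] [ 0.5979 -0.1053  0.063 ] [ 0.5989 -0.1103  0.0594]
capC [0.5845 0.0143 0.063 ] [0.5749 0.0209 0.063 ] [0.5766 0.0172 0.0591]
```

The nut is near (0.603,0.298), the stud near (0.449,-0.004), and the button near (0.470,-0.400). I'll shut the fingers and swing high around the base towards the button.

Emit:
apply_moves --pt "-28 48 0 0 0 0 1" --pt "-28 48 0 0 0 0 1" --pt "-28 48 0 0 0 0 1" --pt "-28 48 0 0 0 0 1" --pt "-28 48 0 0 0 0 1" --pt "-28 48 0 0 0 0 1" --pt "-28 48 0 0 0 0 1" --pt "-28 48 0 0 0 0 1" --grip_force 20

```text
t: 1.15
eef_pos: [0.5089, 0.3044, 0.2278]
tool_rot: [-0.0, 0.806, 0.592, -0.002]
contact_force: [0.2, 0.8, -0.5]
gripper_width: 0.002
```

```bash
python3 -c "
from h import *
go([.60,-.10,.22])"
```

```text
t 1.15 tcp [0.5089 0.3044 0.2278] tool delta mm [-358.7  207.8    8.2] F [ 0.16  0.78 -0.45] grip 0.0 axis z [-0.004 -0.002 -1.   ] x [ 0.299  0.954 -0.003] q [-0.77  0.35  0.16  1.77 -0.06  1.03  0.68]
```

Emit:
apply_moves --pt "-48 28 0 0 0 0 1" --pt "-48 28 0 0 0 0 1" --pt "-48 28 0 0 0 0 1" --pt "-48 28 0 0 0 0 1" --pt "-50 20 0 0 0 0 1" --pt "-52 10 0 0 0 0 1" --pt "-52 0 0 0 0 0 1" --pt "-54 0 0 0 0 0 1"

```text
t: 2.15
eef_pos: [0.5268, -0.1342, 0.2274]
tool_rot: [0.0, 0.806, 0.592, -0.002]
contact_force: [1.0, 0.0, 0.9]
gripper_width: -0.001
```

```bash
python3 -c "
from h import *
go([.470,-.40,.16])"
```

```text
t 2.15 tcp [ 0.5268 -0.1342  0.2274] tool delta mm [-270.4   25.6   68.4] F [1.   0.02 0.92] grip -0.0 axis z [-0.003 -0.003 -1.   ] x [ 0.3    0.954 -0.004] q [-0.15  0.27  0.35  1.89 -0.1   1.    1.5 ]
```

Emit:
apply_moves --pt "-48 5 0 0 0 0 1" --pt "-48 5 0 0 0 0 1" --pt "-48 5 5 0 0 0 1" --pt "-48 5 10 0 0 0 1" --pt "-48 4 10 0 0 0 1" --pt "-25 0 10 0 0 0 1" --pt "0 0 0 0 0 0 1" --pt "0 0 0 0 0 0 1"

```text
t: 3.15
eef_pos: [0.4644, -0.4056, 0.1918]
tool_rot: [0.0, 0.808, 0.589, -0.002]
contact_force: [0.5, -0.6, 0.0]
gripper_width: 0.0
```

```bash
python3 - <<'E'
from h import *
go([.470,-.40,.16])
c=imaging.get_calibration("wrist");im=imaging.read_camera("wrist")[:,:,::-1].copy()
print(proj(c,[.470,-.40,.057]),proj(c,obs()[1]), c["extrinsics"][:3,3])
cv2.imwrite("pics/w1.png",im)
cv2.imwrite("pics/s1.png",imaging.read_camera("scene")[:,:,::-1])
E
```

```text
t 3.15 tcp [ 0.4644 -0.4056  0.1918] tool delta mm [ 7.2  3.7 31.7] F [ 0.54 -0.59  0.02] grip 0.0 axis z [-0.004 -0.003 -1.   ] x [ 0.305  0.952 -0.004] q [ 0.29  0.44  0.43  1.76 -0.21  0.98  2.07]
[324.73502145 230.54982923] [314.18738064 307.24192959] [ 0.39110062 -0.38015853  0.3349133 ]
```

View pics/w1.png

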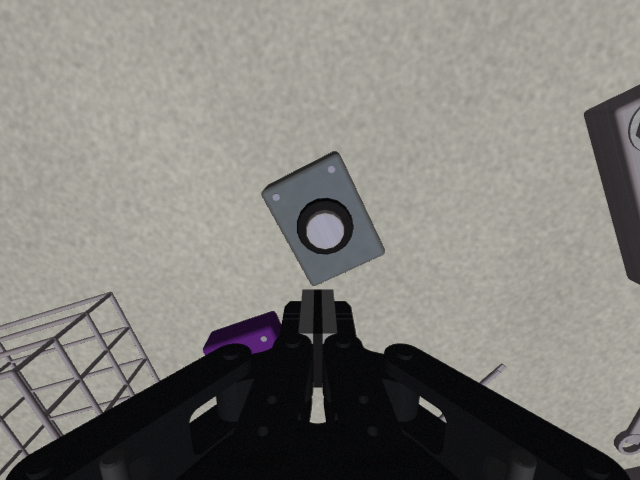

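The wrist view shows the button at (325,230), where I predicted it. Descending to just above it.

Emit:
apply_moves --pt "3.5 2 20 0 0 0 1" --pt "3.5 2 25 0 0 0 1" --pt "0 0 25 0 0 0 1" --pt "0 0 20 0 0 0 1" --pt "0 0 15 0 0 0 1" --pt "0 0 10 0 0 0 1" --pt "0 0 6 0 0 0 1" --pt "0 0 0 0 0 0 1"

```text
t: 4.25
eef_pos: [0.4786, -0.393, 0.0711]
tool_rot: [0.003, 0.804, 0.595, 0.001]
contact_force: [-0.6, -0.7, 0.1]
gripper_width: -0.002
```

```bash
python3 - <<'E'
from h import *
go([.470,-.40,.057])
s=cv2.imread("pics/s1.png")
cv2.imwrite("pics/w2.png",imaging.read_camera("wrist")[180:380,220:420,::-1].repeat(3,0).repeat(3,1))
E
```

```text
t 4.25 tcp [ 0.4786 -0.393   0.0711] tool delta mm [-9.2 -6.3 14.1] F [-0.64 -0.74  0.1 ] grip -0.0 axis z [ 0.005 -0.003 -1.   ] x [ 0.292  0.957 -0.002] q [ 0.32  0.6   0.36  1.84 -0.29  0.75  2.11]
```

View pics/w2.png

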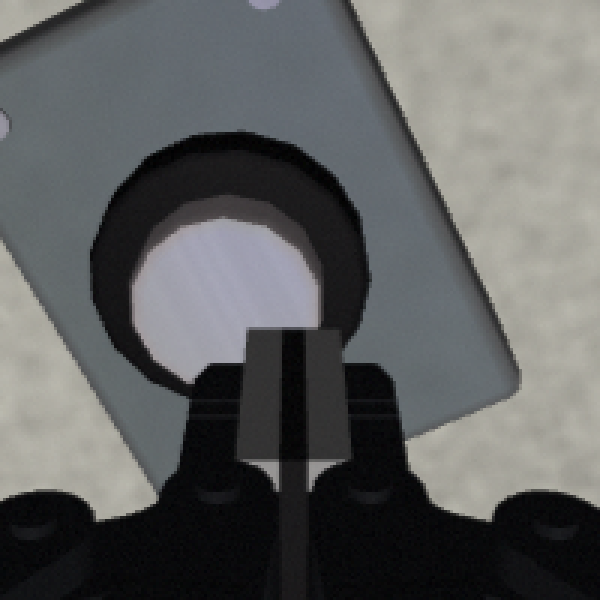

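Emit:
apply_moves --pt "-9 -6 3 0 0 0 1" --pt "0 0 0 0 0 0 1" --pt "0 0 0 0 0 0 1" --pt "0 0 0 0 0 0 1" --pt "0 0 0 0 0 0 1" --pt "0 0 0 0 0 0 1" --pt "0 0 0 0 0 0 1" --pt "0 0 0 0 0 0 1"

```text
t: 5.3
eef_pos: [0.4704, -0.4015, 0.0697]
tool_rot: [0.004, 0.804, 0.595, 0.002]
contact_force: [-0.8, 0.6, 0.1]
gripper_width: 0.001
```

```bash
python3 - <<'E'
from h import *
go([.470,-.40,.057])
c=imaging.get_calibration("wrist");print(proj(c,[.470,-.40,.057]))
cv2.imwrite("pics/w3.png",imaging.read_camera("wrist")[180:380,220:420,::-1].repeat(3,0).repeat(3,1))
E
```

```text
t 5.3 tcp [ 0.4704 -0.4015  0.0697] tool delta mm [ 1.4 -0.9 12.7] F [-0.83  0.63  0.12] grip 0.0 axis z [ 0.008 -0.005 -1.   ] x [ 0.292  0.956 -0.003] q [ 0.34  0.59  0.36  1.85 -0.29  0.74  2.13]
[317.03359662 292.63344854]
```

View pics/w3.png

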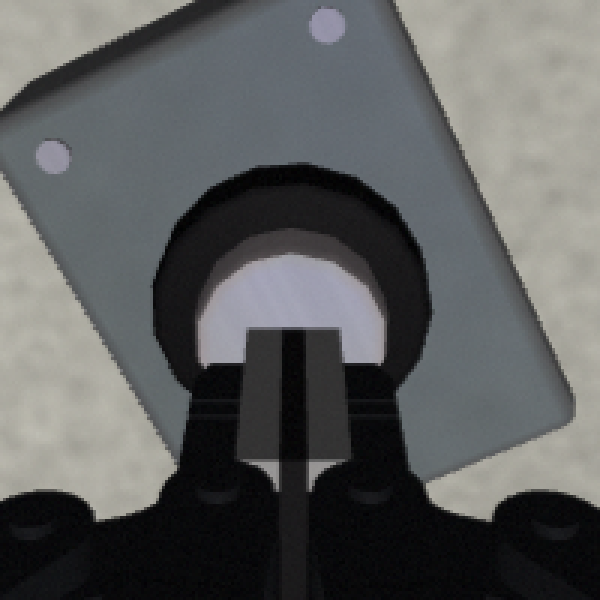

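The fingers are centred over the button. Pressing in steps while watching the force.

Emit:
apply_moves --pt "1 -1 4 0 0 0 1" --pt "0 0 4 0 0 0 1" --pt "0 0 3 0 0 0 1" --pt "0 0 3 0 0 0 1" --pt "0 0 2 0 0 0 1" --pt "0 0 2 0 0 0 1" --pt "0 0 2 0 0 0 1" --pt "0 0 2 0 0 0 1"

```text
t: 6.35
eef_pos: [0.4698, -0.4002, 0.0508]
tool_rot: [0.004, 0.804, 0.595, 0.003]
contact_force: [-5.9, 6.1, 24.2]
gripper_width: -0.0
```

```bash
python3 -c "
from h import *
go([.470,-.40,.051])"
```

```text
t 6.35 tcp [ 0.4698 -0.4002  0.0508] tool delta mm [ 0.3  0.1 -0.2] F [-5.87  6.09 24.15] grip -0.0 axis z [ 0.009 -0.003 -1.   ] x [0.293 0.956 0.   ] q [ 0.35  0.62  0.34  1.86 -0.31  0.71  2.15]
```

Fully down: z is 0.0508 and the force is 24 N, well above the 4.5 N needed. Releasing straight up.

Emit:
apply_moves --pt "0 0 -4 0 0 0 1" --pt "0 0 -6 0 0 0 1" --pt "0 0 -10 0 0 0 1" --pt "0 0 -20 0 0 0 1" --pt "0 0 -30 0 0 0 1" --pt "0 0 -40 0 0 0 1" --pt "0 0 -40 0 0 0 1" --pt "0 0 0 0 0 0 1"

```text
t: 7.35
eef_pos: [0.4687, -0.4009, 0.211]
tool_rot: [0.005, 0.804, 0.594, 0.003]
contact_force: [0.3, -0.2, -0.1]
gripper_width: 0.0
```

```bash
python3 - <<'E'
from h import *
go([.60,-.10,.23])
cv2.imwrite("pics/w4.png",imaging.read_camera("wrist")[150:330,220:460,::-1].repeat(3,0).repeat(3,1))
E
```

```text
t 7.35 tcp [ 0.4687 -0.4009  0.211 ] tool delta mm [326.1  37.2 -19.1] F [ 0.27 -0.18 -0.06] grip 0.0 axis z [ 0.011 -0.005 -1.   ] x [ 0.294  0.956 -0.002] q [ 0.28  0.42  0.43  1.75 -0.21  1.    2.06]
```

View pics/w4.png

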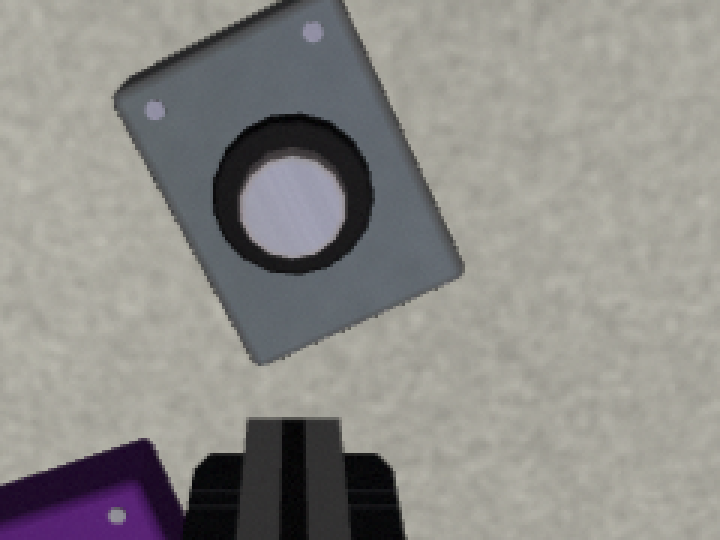

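The button is back up. Now across to the cap nut, staying high.

Emit:
apply_moves --pt "30 -3 -5 0 0 0 1" --pt "50 -5 -5 0 0 0 1" --pt "55 -6 -5 0 0 0 1" --pt "55 -6 0 0 0 0 1" --pt "55 -6 0 0 0 0 1" --pt "55 -6 0 0 0 0 1" --pt "55 -6 0 0 0 0 1" --pt "55 -6 0 0 0 0 1"

```text
t: 8.4
eef_pos: [0.5435, 0.0126, 0.2183]
tool_rot: [0.001, 0.807, 0.59, -0.002]
contact_force: [-0.2, 0.2, 0.4]
gripper_width: 0.003
```

```bash
python3 -c "
from h import *
go([.603,.298,.20])"
```

```text
t 8.4 tcp [0.5435 0.0126 0.2183] tool delta mm [290.1 -29.9  16.9] F [-0.19  0.18  0.43] grip 0.0 axis z [-0.002 -0.005 -1.   ] x [ 0.304  0.953 -0.005] q [-0.38  0.28  0.28  1.9  -0.09  0.98  1.21]
```

Emit:
apply_moves --pt "52 -6 0 0 0 0 1" --pt "52 -6 0 0 0 0 1" --pt "50 -6 0 0 0 0 1" --pt "45 -5 0 0 0 0 1" --pt "35 -5 0 0 0 0 1" --pt "20 -2 0 0 0 0 1" --pt "0 0 0 0 0 0 1" --pt "0 0 0 0 0 0 1"

```text
t: 9.4
eef_pos: [0.5872, 0.2737, 0.2096]
tool_rot: [0.0, 0.806, 0.592, -0.009]
contact_force: [0.5, 0.0, 0.6]
gripper_width: 0.003
```

```bash
python3 - <<'E'
from h import *
go([.603,.298,.12])
c=imaging.get_calibration("wrist");im=imaging.read_camera("wrist")[:,:,::-1].copy()
print(proj(c,[.603,.298,.035]))
cv2.imwrite("pics/w5.png",im)
E
```

```text
t 9.4 tcp [0.5872 0.2737 0.2096] tool delta mm [29.2  8.8 89.1] F [0.52 0.01 0.61] grip 0.0 axis z [-0.014 -0.011 -1.   ] x [ 0.298  0.954 -0.014] q [-0.68  0.46  0.2   1.64 -0.1   1.06  0.82]
[348.53071995 224.22521185]
```

View pics/w5.png

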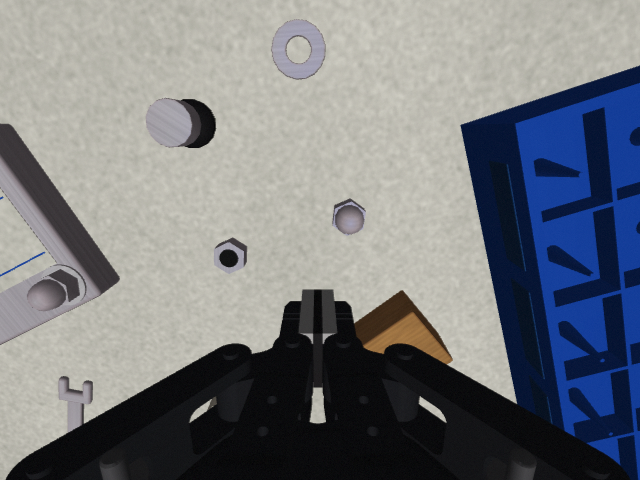

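```bash
python3 - <<'E'
from h import *
c=imaging.get_calibration("wrist")
print("nut",ray(c,(348.5,219.5),.021))
print("bottle",tri({"scene":(424,227),"side":(220,270)}))
E
```

```text
nut [0.60240031 0.29918196 0.021     ]
bottle [0.76342165 0.12407548 0.12161889]
```

The wrist view shows the domed nut at (348,219), with the plain nut at (230,256), the foot at (180,122) and the washer at (298,49) all well clear. Going to a height of about 90 mm first.

Emit:
apply_moves --pt "10 3 15 -0.6 0.8 0 1" --pt "10 3 20 0 0 0 1" --pt "8 3 20 0 0 0 1" --pt "0 0 18 0 0 0 1" --pt "0 0 10 0 0 0 1" --pt "0 0 0 0 0 0 1" --pt "0 0 0 0 0 0 1" --pt "0 0 0 0 0 0 1"

```text
t: 10.45
eef_pos: [0.6062, 0.2925, 0.123]
tool_rot: [0.001, 0.808, 0.589, -0.0]
contact_force: [0.0, 0.3, 0.2]
gripper_width: -0.0
```

```bash
python3 - <<'E'
from h import *
go([.6025,.2985,.052])
c=imaging.get_calibration("wrist");im=imaging.read_camera("wrist")[:,:,::-1].copy()
print(proj(c,[.6025,.2985,.035]))
cv2.imwrite("pics/w6.png",im[180:380,220:420].repeat(3,0).repeat(3,1))
E
```

```text
t 10.45 tcp [0.6062 0.2925 0.123 ] tool delta mm [ 4.7 -5.4 71. ] F [0.01 0.32 0.24] grip -0.0 axis z [ 0.001 -0.002 -1.   ] x [ 0.305  0.952 -0.002] q [-0.67  0.59  0.18  1.66 -0.12  0.91  0.82]
[322.04498666 236.70752939]
```

View pics/w6.png

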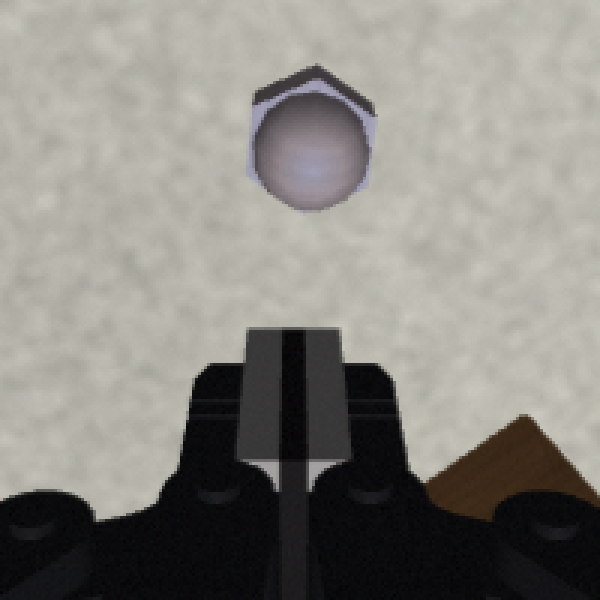

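Emit:
apply_moves --pt "3 -3 12 0 0 0 1" --pt "2 -2 12 0 0 0 1" --pt "0 0 12 0 0 0 1" --pt "0 0 8 0 0 0 1" --pt "0 0 4 0 0 0 1" --pt "0 0 0 0 0 0 1" --pt "0 0 0 0 0 0 1" --pt "0 0 0 0 0 0 1"

```text
t: 11.5
eef_pos: [0.6029, 0.2994, 0.072]
tool_rot: [0.001, 0.808, 0.589, 0.0]
contact_force: [0.3, 1.0, -0.1]
gripper_width: 0.001
```

```bash
python3 - <<'E'
from h import *
go([.6025,.2985,.050])
c=imaging.get_calibration("wrist");im=imaging.read_camera("wrist")[:,:,::-1].copy()
print(proj(c,[.6025,.2985,.021]))
cv2.imwrite("pics/w7.png",im[180:380,220:420].repeat(3,0).repeat(3,1))
E
```

```text
t 11.5 tcp [0.6029 0.2994 0.072 ] tool delta mm [-0.9 -0.2 22. ] F [ 0.31  1.04 -0.1 ] grip 0.0 axis z [ 0.002 -0.002 -1.   ] x [ 0.305  0.952 -0.001] q [-0.67  0.65  0.16  1.69 -0.13  0.82  0.81]
[313.12480578 264.10741181]
```

View pics/w7.png

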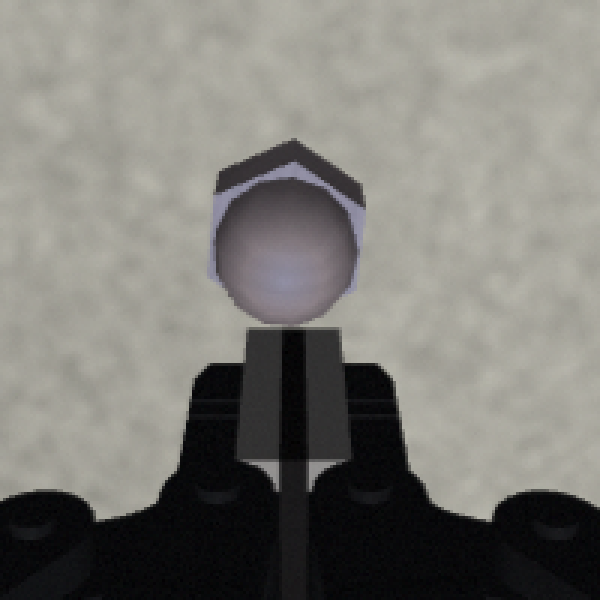

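The fingers are 37 mm above the dome and centred to about 1 mm. I'll go down to about 15 mm above and hold.

Emit:
apply_moves --pt "0 0 6 0 0 0 1" --pt "0 0 6 0 0 0 1" --pt "0 0 4 0 0 0 1" --pt "0 0 2 0 0 0 1" --pt "0 0 0 0 0 0 1" --pt "0 0 0 0 0 0 1" --pt "0 0 0 0 0 0 1" --pt "0 0 0 0 0 0 1"

```text
t: 12.55
eef_pos: [0.6033, 0.2995, 0.0531]
tool_rot: [0.001, 0.808, 0.589, 0.001]
contact_force: [-0.1, 0.3, 0.2]
gripper_width: -0.003
```

```bash
python3 - <<'E'
from h import *
go([.6025,.2985,.050])
cv2.imwrite("pics/d8.png",imaging.read_camera("side")[300:450,220:420,::-1].repeat(3,0).repeat(3,1))
E
```

```text
t 12.55 tcp [0.6033 0.2995 0.0531] tool delta mm [-1.2 -0.5  3.1] F [-0.1   0.26  0.18] grip -0.0 axis z [ 0.002 -0.001 -1.   ] x [ 0.305  0.952 -0.001] q [-0.67  0.67  0.16  1.7  -0.14  0.78  0.82]
```

View pics/d8.png

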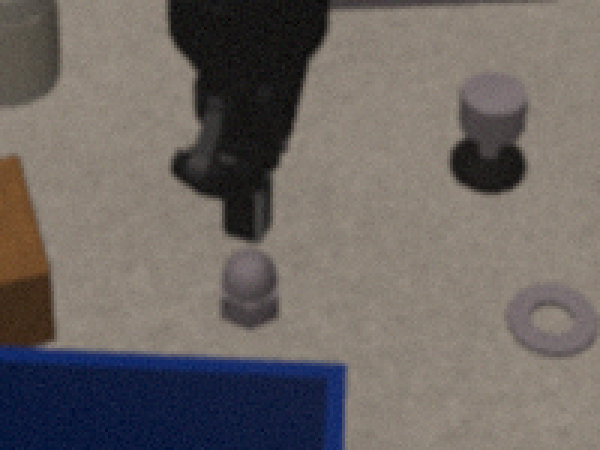

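The side view shows the fingertips just above the dome with no contact. Holding for 3 s.

Emit:
apply_moves --pt "0 0 0 0 0 0 1" --pt "0 0 0 0 0 0 1" --pt "0 0 0 0 0 0 1" --pt "0 0 0 0 0 0 1" --pt "0 0 0 0 0 0 1" --pt "0 0 0 0 0 0 1" --pt "0 0 0 0 0 0 1" --pt "0 0 0 0 0 0 1"

```text
t: 13.6
eef_pos: [0.6033, 0.2995, 0.0533]
tool_rot: [0.001, 0.808, 0.589, 0.001]
contact_force: [-0.4, -0.1, -0.1]
gripper_width: -0.002
```

Emit:
apply_moves --pt "0 0 0 0 0 0 1" --pt "0 0 0 0 0 0 1" --pt "0 0 0 0 0 0 1" --pt "0 0 0 0 0 0 1" --pt "0 0 0 0 0 0 1" --pt "0 0 0 0 0 0 1" --pt "0 0 0 0 0 0 1" --pt "0 0 0 0 0 0 1"

```text
t: 14.6
eef_pos: [0.6033, 0.2995, 0.0533]
tool_rot: [0.001, 0.808, 0.589, 0.001]
contact_force: [-0.1, 0.1, 0.4]
gripper_width: -0.005
```

Emit:
apply_moves --pt "0 0 0 0 0 0 1" --pt "0 0 0 0 0 0 1" --pt "0 0 0 0 0 0 1" --pt "0 0 0 0 0 0 1" --pt "0 0 0 0 0 0 1" --pt "0 0 0 0 0 0 1" --pt "0 0 0 0 0 0 1" --pt "0 0 0 0 0 0 1"

```text
t: 15.6
eef_pos: [0.6033, 0.2995, 0.0533]
tool_rot: [0.001, 0.808, 0.589, 0.001]
contact_force: [0.8, 0.6, 0.0]
gripper_width: 0.0
```

Emit:
apply_moves --pt "0 0 -10 0 0 0 1" --pt "0 0 -25 0 0 0 1" --pt "0 0 -30 0 0 0 1" --pt "0 0 -30 0 0 0 1" --pt "0 0 -30 0 0 0 1" --pt "0 0 -10 0 0 0 1" --pt "0 0 0 0 0 0 1" --pt "0 0 0 0 0 0 1"

```text
t: 16.6
eef_pos: [0.6026, 0.2993, 0.1943]
tool_rot: [0.001, 0.808, 0.589, 0.001]
contact_force: [0.0, 0.1, -0.7]
gripper_width: 0.001
```

```bash
python3 -c "
from h import *
go([.449,-.004,.19])"
```

```text
t 16.6 tcp [0.6026 0.2993 0.1943] tool delta mm [-335.7  -53.6    4.3] F [ 0.04  0.06 -0.67] grip 0.0 axis z [ 0.002 -0.001 -1.   ] x [ 0.305  0.952 -0.   ] q [-0.69  0.51  0.19  1.61 -0.11  1.03  0.79]
```

Emit:
apply_moves --pt "-30 -3 0 0 0 0 1" --pt "-45 -6 0 0 0 0 1" --pt "-50 -7 0 0 0 0 1" --pt "-50 -7 0 0 0 0 1" --pt "-50 -7 0 0 0 0 1" --pt "-45 -5 0 0 0 0 1" --pt "-20 -3 0 0 0 0 1" --pt "0 0 0 0 0 0 1"

```text
t: 17.6
eef_pos: [0.4691, 0.027, 0.1855]
tool_rot: [-0.001, 0.807, 0.59, -0.007]
contact_force: [0.7, 0.7, -0.6]
gripper_width: -0.002
```

```bash
python3 - <<'E'
from h import *
go([.449,-.004,.12])
c=imaging.get_calibration("wrist");im=imaging.read_camera("wrist")[:,:,::-1].copy()
print(proj(c,[.449,-.004,.062]))
cv2.imwrite("pics/w9.png",im)
E
```

```text
t 17.6 tcp [0.4691 0.027  0.1855] tool delta mm [-35.   -9.1  65.9] F [ 0.65  0.69 -0.58] grip -0.0 axis z [-0.012 -0.007 -1.   ] x [ 0.303  0.953 -0.01 ] q [-0.43  0.2   0.27  2.09 -0.06  0.88  1.14]
[270.50195435 218.84220111]
```

View pics/w9.png

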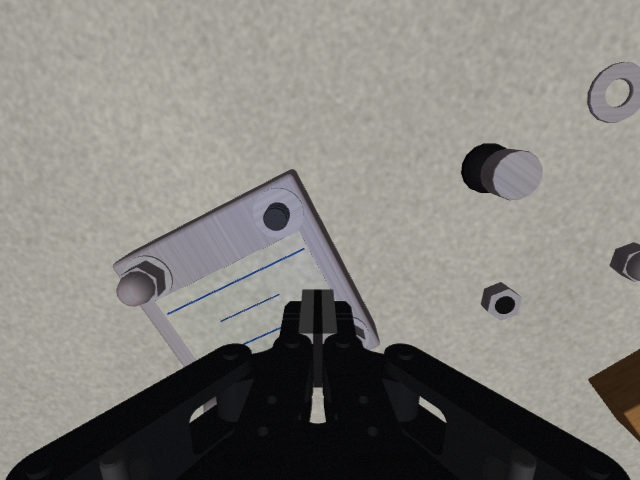

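```bash
python3 - <<'E'
import cv2
im=cv2.imread("pics/w9.png")[185:245,235:315]
cv2.imwrite("pics/w9c.png",cv2.resize(im,None,fx=8,fy=8,interpolation=cv2.INTER_CUBIC))
E
```

```text
(no output)
```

View pics/w9c.png

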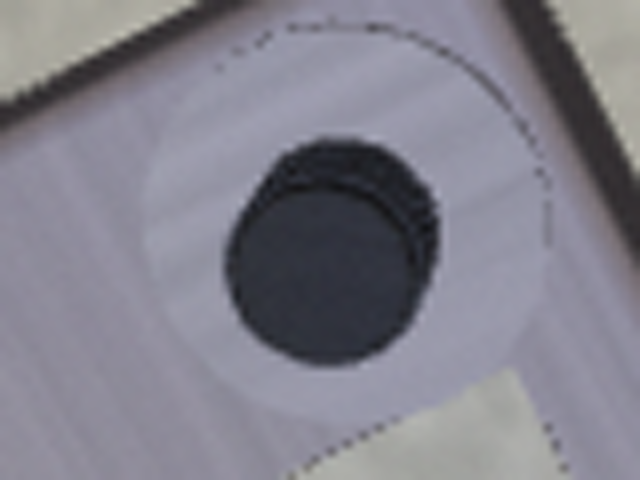

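The wrist crop shows the bare dark stud on its washer, with its top end centred at pixel (275.2,219.4).

```bash
python3 - <<'E'
from h import *
c=imaging.get_calibration("wrist")
p=ray(c,(275.2,219.4),.062);print(p);go([p[0],p[1],.12])
E
```

```text
[4.51102764e-01 2.94702592e-04 6.20000000e-02]
t 17.65 tcp [0.4696 0.028  0.1856] tool delta mm [-31.4  -8.6  66. ] F [0.29 0.73 0.14] grip -0.0 axis z [-0.012 -0.006 -1.   ] x [ 0.302  0.953 -0.01 ] q [-0.43  0.2   0.27  2.08 -0.06  0.88  1.14]
```

Emit:
apply_moves --pt "-10 -3 8 -0.5 0.5 0 1" --pt "-10 -3 12 0 0 0 1" --pt "-8 -2 15 0 0 0 1" --pt "-3 0 12 0 0 0 1" --pt "0 0 5 0 0 0 1" --pt "0 0 0 0 0 0 1" --pt "0 0 0 0 0 0 1" --pt "0 0 0 0 0 0 1"

```text
t: 18.65
eef_pos: [0.4533, 0.0037, 0.1296]
tool_rot: [0.0, 0.805, 0.594, 0.0]
contact_force: [0.2, -0.1, 0.5]
gripper_width: -0.003
```

```bash
python3 - <<'E'
from h import *
go([.4505,-.001,.08])
c=imaging.get_calibration("wrist");im=imaging.read_camera("wrist")[:,:,::-1].copy()
print(proj(c,[.4505,-.001,.062]))
cv2.imwrite("pics/w10.png",im[180:380,220:420].repeat(3,0).repeat(3,1))
E
```

```text
t 18.65 tcp [0.4533 0.0037 0.1296] tool delta mm [-5.4 -1.3 49.6] F [ 0.17 -0.11  0.51] grip -0.0 axis z [ 0.  0. -1.] x [0.294 0.956 0.   ] q [-0.38  0.26  0.27  2.18 -0.1   0.72  1.23]
[306.27514047 252.78193002]
```

View pics/w10.png

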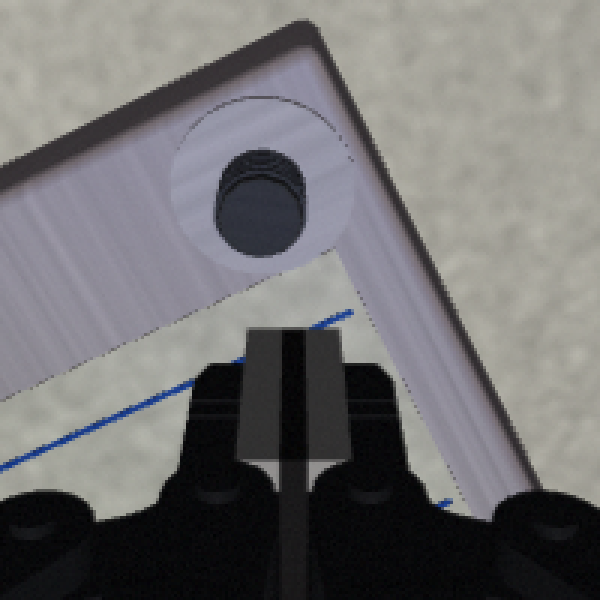

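Measured (307,251.7) against predicted (306.3,252.8), so they agree. Going down to about 17 mm above the stud.

Emit:
apply_moves --pt "-3 -1 10 0 0 0 1" --pt "-2 -1 10 0 0 0 1" --pt "0 0 10 0 0 0 1" --pt "0 0 6 0 0 0 1" --pt "0 0 3 0 0 0 1" --pt "0 0 0 0 0 0 1" --pt "0 0 0 0 0 0 1" --pt "0 0 0 0 0 0 1"

```text
t: 19.7
eef_pos: [0.4499, -0.0007, 0.088]
tool_rot: [0.0, 0.804, 0.594, 0.0]
contact_force: [0.1, 0.7, 0.3]
gripper_width: 0.003
```

```bash
python3 - <<'E'
from h import *
go([.4503,-.001,.078])
E
```

```text
t 19.7 tcp [ 0.4499 -0.0007  0.088 ] tool delta mm [-0.2  0.5 10. ] F [0.08 0.73 0.27] grip 0.0 axis z [ 0.001  0.    -1.   ] x [0.294 0.956 0.   ] q [-0.35  0.33  0.25  2.22 -0.14  0.61  1.27]
```

Emit:
apply_moves --pt "0 0 4 0 0 0 1" --pt "0 0 4 0 0 0 1" --pt "0 0 2 0 0 0 1" --pt "0 0 0 0 0 0 1" --pt "0 0 0 0 0 0 1" --pt "0 0 0 0 0 0 1" --pt "0 0 0 0 0 0 1" --pt "0 0 0 0 0 0 1"

```text
t: 20.7
eef_pos: [0.4502, -0.0006, 0.0776]
tool_rot: [0.0, 0.804, 0.594, 0.001]
contact_force: [0.5, 0.1, -0.4]
gripper_width: -0.0
```

Emit:
apply_moves --pt "0 0 0 0 0 0 1" --pt "0 0 0 0 0 0 1" --pt "0 0 0 0 0 0 1" --pt "0 0 0 0 0 0 1" --pt "0 0 0 0 0 0 1" --pt "0 0 0 0 0 0 1" --pt "0 0 0 0 0 0 1" --pt "0 0 0 0 0 0 1"

```text
t: 21.7
eef_pos: [0.4503, -0.0006, 0.0776]
tool_rot: [0.0, 0.804, 0.594, 0.001]
contact_force: [-0.2, 1.3, -0.1]
gripper_width: -0.001
```

```bash
python3 - <<'E'
from h import *
go([.4503,-.001,.078])
w=imaging.read_camera("wrist")[180:380,220:420,::-1].repeat(2,0).repeat(2,1)
d=imaging.read_camera("side")[180:380,290:490,::-1].repeat(2,0).repeat(2,1)
cv2.imwrite("pics/f.png",np.hstack([w,d]))
cv2.imwrite("pics/fs.png",imaging.read_camera("scene")[:,:,::-1])
E
```

```text
t 21.7 tcp [ 0.4503 -0.0006  0.0776] tool delta mm [-0.4  0.1 -0.4] F [-0.19  1.3  -0.14] grip -0.0 axis z [ 0.002  0.    -1.   ] x [0.294 0.956 0.001] q [-0.34  0.35  0.24  2.22 -0.15  0.58  1.28]
```

View pics/f.png

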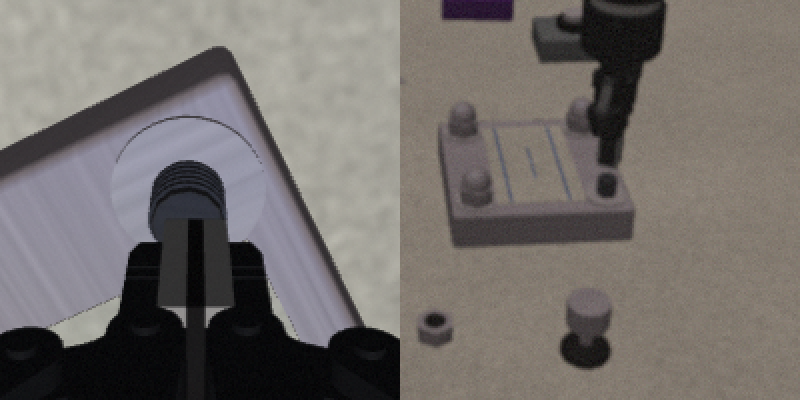

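View pics/fs.png

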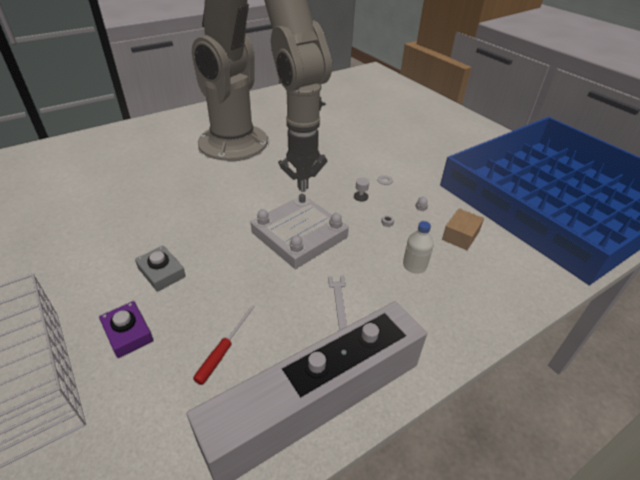

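The tips are about 15 mm above the stud with a clear gap, and nothing else has moved in the scene view. Handing in.

```bash
python3 -c "
from h import *
print(bot.hand_in());go([.4503,-.001,.078])"
```

```text
the job is handed in; nothing more can be done
None
the job is handed in; nothing more can be done
```

The job is done and handed in at about 22 s, with the arm still pointing at the bare stud.

- **Button:** I pressed the grey box's button until it bottomed out (tip at z = 0.0508 m, 24 N), then released it. The wrist view afterwards showed it back up. The purple look-alike was not touched.
- **Cap nut:** The shut fingertips stayed about 18 mm above the loose domed nut for a little over 3 s, within about 1–2 mm of its centre. The measured force stayed near zero.
- **Stud:** I finished about 15.5 mm above the bare stud, pointing straight down. The force reading was about 1.3 N, near the sensor noise.

**Last checks:** The scene and side views showed a clear gap above the stud, and nothing else appeared to have moved. One small disagreement: the last wrist picture put the stud 2–3 mm to one side of the fingertips, while the calibrated position agreed to under 1 mm. I left it, as it is well within the stud's 20 mm width.

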